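# Load the tube rack into the bench reader

### The arm

A 6-joint arm with a two-finger parallel gripper is mounted at the origin on the work surface. World frame = base frame: x ahead of the robot, y to its left, z up, the work surface at z = 0. Lengths are in m, angles in rad, forces in N, time in s.
With the tool pointing down it reaches from about 0.275 to 0.825 m from the base axis. Payload 5.2 kg.
Tool frame: the origin (TCP) lies at the very end of the fingers, on their centre line; the grasp point (between the pads) lies 19 mm behind it; z points along the fingers, y is the line along which they close (so a half turn about z gives the same grasp; the last joint's range is limited). The gripper opens to 93 mm and grips with 3 to 60 N. Pads are 15 mm wide; open, the fingers measure 128 mm over their backs; the gripper's body (75 mm by 188 mm) begins 65 mm behind the grasp point.
Start: joints at [-0.203, 0.259, 1.535, -0, 1.348, -0.203], TCP at [0.55, 0, 0.219] pointing down, gripper open.
Joint ranges: [-3.14, 3.14], [-0.91, 2.08], [0.19, 2.58], [-1.22, 4.36], [0.22, 2.71], [-3.12, 3.12]. Speed limits (rad/s): [2.57, 2.57, 3.14, 3.14, 3.14, 3.14].

### API

Orientations are given as a unit quaternion [x, y, z, w].
In Python, from plant import bot gives the robot as it stands.
- The arm moves only by the tool play_rows, never from a script. Its argument "increments" is a list of rows, each a list of 7 numbers: the shift along the tool's x, y, z as a fraction of full scale, then the turn, a rotation vector about the tool's x, y, z as a fraction of full scale, then the opening, from 0 (shut) to 1 (fully open). In form: [[tx, ty, tz, ax, ay, az, claw], ...]. A call has 1 to 12 rows; each row is the pose to reach, as a shift and turn from the pose commanded when the call began, along the tool's axes at that moment; what a row does not reach only later rows make up. Full scale, the value 1, is 0.25 m for a shift and 1.5 rad for a turn. A row lasts 1/8 s, in which the tool goes at most 62.5 mm and 10.7 degrees, less where a joint would pass 70% of its speed; a pose out of reach is approached as far as the arm can. A call with a number of a shift or a turn outside -1 to 1 is refused whole. A call with a gripper value outside its range is refused whole. The fingers move at their own pace and stop on an object; the grip force is fixed at half the most. Time passes only in rows, so rows that repeat a pose let the fingers close. It gives the time, the measured TCP pose, the force, the opening and the grip force at its end, in the units of the state.
- bot.get_state(): the state, without advancing time (a new reading comes with each control period).
- bot.get_image(name): name is "scene" or "side" or "wrist"; returns a dict with "frame" (400x640x3 uint8, red, green, blue), "fov_y" (degrees; the focal length in pixels is half the picture's height over the tangent of half this angle, whatever the lens; pixels are square), "cx", "cy" (the principal point, pixels), "k1" (the pictures are not rectified: a ray, as slopes to the right and down, at radius r is drawn at 1 + k1 r^2 times it, then the intrinsics apply), "world_from_camera" (4x4, takes a point from camera to world coordinates); the wrist camera has in their place "T_tool_cam" (4x4, takes a point from camera to tool coordinates, whose origin is the TCP and whose axes are the flange's). Camera axes: x right, y down, z forward; pixel columns grow to the right and rows downward; lengths in m; the calibration is good to about 2 mm. A picture is of the moment at which its call begins: read the wrist's pose just before it. There is no depth.
- bot.finish_job(): hands the job in; it is judged then, once.
Trained networks look in a picture, given as the dict that the camera call returned (one of the last four; its "shot" number tells which), for a name from the list of things; names that differ only in an ending like _2 or _b are one class to them, and where a whole thing is asked for, a point or a joint stands for the part that bears it (a point fixed in the world has none). Each returns a list of dicts, best first, with "score" (0 to 1); they miss things now and then, are a little off and sometimes report something else, mostly with a low value. They report only what shows in the picture. A call takes as long as a camera call. They do not tell look-alikes from the thing itself.
- bot.boxes_of(query, picture): "location" ([column, row] in pixels, amid what is visible of it).
- bot.outline_of(query, picture): "mask" (400x640 bool, what is visible of it) and "location" ([column, row] in pixels, amid what is visible of it).
- bot.landmark_of(query, picture): "location" ([column, row] in pixels: a listed point, or the origin of a listed thing).
The state is a dict: "time_s": time; "q": joint angles; "qd": joint speeds; "effort": joint torques, N m; "tool_pos": TCP position; "tcp_rot": TCP orientation; "force": force on the tool from outside, world axes, zero at the start; "ft_torque": the same for the moment, N m; "grip_width": opening from 0.0 (shut) to 1.0 (fully open); "grip_force": force on a finger pad.
Only numpy, scipy, OpenCV 4.12 (cv2) and the standard library are available. Lean on these libraries where they do the work, as an engineer would, in place of code of your own. Each camera call takes 0.05 s, during which the arm holds its last target. There are 200 camera calls.

### The job

Load the long narrow tube rack into the white reader: keeping it upright, set it flat between the guide rails in front of the mouth, then slide it in under the hood, past the stiff rollers, until it is fully home against the backstop inside and the steel pin on top of the reader is fully up. Be gentle at the end: the backstop is only held by a clamp and must keep its setting. Leave the other things on the bench where they are, and let go of the rack.

Things in the scene. Friction and masses are not known exactly. Their poses are not given: they have to be found in the camera images.
- rack: Loose grey tube rack, 120 (x) x 44 (y) x 34 mm, plus a row of six white caps (13 mm wide, 6 mm high, fast) along its top: 40 mm high in all, about 0.25 kg. Upright corners rounded at 10 mm; both ends alike, either may go in first. Origin: centre of its underside; x along its length, z up. Starts flat on the bench; grip it across the 44 mm.
- reader: White bench instrument, fixed, 240 mm deep, 172 mm wide, 138 mm high, with a straight loading tunnel. Origin: on the bench under the middle of the tunnel's mouth; +x points into the tunnel, z up. An aluminium deck 6 mm thick, 100 mm wide, starts at x = -125 mm and runs on as the tunnel's floor.
- rails (a point): Point on the deck's surface midway between the two guide rails, 62.5 mm outside the mouth; x into the tunnel. The rails run along x from 125 mm outside up to the mouth, stand 6 mm above the deck (12 mm above the bench), are 12 mm wide, and leave 52 mm between them (26 mm either side).
- hood (a point): Middle of the upper edge of the tunnel's mouth, 52 mm above the bench: the tunnel's ceiling. The tunnel is 48 mm wide between its walls. The hood over it is 16 mm thick (top 68 mm above the bench) for the first 80 mm inwards; behind that the housing rises to 138 mm.
- rollers (a point): Midpoint between two sprung upright rollers, 40 mm inside the mouth, hidden under the hood; they leave 34 mm between them. A firm push of about 8 to 13 N spreads them, then the rack breaks free and runs easily. Farther in is a hidden backstop, set differently each time: the end of the home rack stays 15 to 50 mm outside the mouth.
- flag (a joint): Steel pin, 12 mm wide, upright in the middle of the reader's width, 105 mm behind the mouth, on top of the housing. Value: how far it has risen (m): 0 = down (rack not home), 0.020 = fully up (more if the backstop is shoved). The rack raises it over the last 10 mm before the backstop, with a weak spring (under 1 N).
- backstop (a joint): How far the hidden backstop has been shoved inwards from its setting (m); 0 at the start. It feels solid: the push rises sharply on reaching it. Its clamp holds about 30 N of push and slips above that; it does not come back.
- tip_box: Bystander: loose green box with a yellow top full of pipette tips, 90 x 64 x 55 mm. Origin: centre of its underside.
- bottle: Bystander: loose clear bottle with a blue cap, 64 mm wide, 130 mm high. Origin: centre of its underside.
- tube_block: Bystander: loose orange block with holes, 100 x 60 x 25 mm. Origin: centre of its underside.
Things that resemble listed ones, but are neither listed nor needed, are in the scene too. There is more than one size of the rack; the job needs the middle-sized.

How it is judged:
By the outcome, as a careful person would: the job done as asked, in the order asked, and still so for the second after the job is handed in, with the robot touching nothing.
It also fails if it takes over 59 s, if anything falls off the work surface, if the arm or the gripper's body presses on something with over 40 N, if the wrist force passes 120 N, or if a joint passes its speed limit or range.

## Working session

There is one attempt and no reset: what is moved stays moved. The work goes in short steps, Python scripts to look and compute and a tool call to move; the robot and the scene stay as the last step left them, time stands still between calls to the robot, and variables do not carry over. Pictures are saved under pics/ and viewed, at most 10 in all, crops included, and the job is handed in when it is done.

Besides the shell and the picture viewer there is one more tool, called as name([rows], argument=value, ...), one row to a line, values as JSON. play_rows: Moves the arm, as the interface text tells. Shift numbers are shares of 0.25 m and turn numbers shares of 1.5 rad, none past 1 either way. Its arguments: {"type":"object","properties":{"increments":{"type":"array"}},"required":["increments"]}

```bash
ls; mkdir -p pics; cat > h.py <<'E'
import numpy as np, cv2
from scipy.spatial.transform import Rotation as R
from plant import bot
def pose(s):
    T=np.eye(4);T[:3,:3]=R.from_quat(s['tcp_rot']).as_matrix();T[:3,3]=s['tool_pos'];return T
def grab(name):
    s=bot.get_state();p=bot.get_image(name)
    p['T']=np.array(p['world_from_camera']) if name!='wrist' else pose(s)@np.array(p['T_tool_cam'])
    return p
def K(p):
    f=200/np.tan(np.radians(p['fov_y'])/2);return np.array([[f,0,p['cx']],[0,f,p['cy']],[0,0,1.]]),np.array([p['k1'],0,0,0.])
def ray(p,uv):
    k,d=K(p);n=cv2.undistortPoints(np.array(uv,float).reshape(-1,1,2),k,d).reshape(-1,2)
    v=np.c_[n,np.ones(len(n))]@p['T'][:3,:3].T
    return p['T'][:3,3],v/np.linalg.norm(v,axis=1)[:,None]
def onz(p,uv,z):
    o,v=ray(p,uv);return o+v*((z-o[2])/v[:,2])[:,None]
def proj(p,X):
    k,d=K(p);M=np.linalg.inv(p['T']);return cv2.projectPoints(np.array(X,float).reshape(-1,1,3),cv2.Rodrigues(M[:3,:3])[0],M[:3,3],k,d)[0].reshape(-1,2)
def tri(ps,uvs):
    A=0;b=0
    for p,uv in zip(ps,uvs):
        o,v=ray(p,[uv]);P=np.eye(3)-np.outer(v[0],v[0]);A=A+P;b=b+P@o
    return np.linalg.solve(A,b)
def save(p,n): cv2.imwrite('pics/'+n,p['frame'][:,:,::-1])
E
python3 - <<'E'
from h import *
np.set_printoptions(precision=4,suppress=True)
for n in ['scene','side']:
    p=grab(n);save(p,n+'1.png');print(n,p['T'][:3,3],p['fov_y'],p['k1'])
    for q in ['rack','reader','tip_box','bottle','tube_block']:
        for r in bot.boxes_of(q,p)[:4]: print(q,'box',np.round(r['location']),round(r['score'],2),onz(p,[r['location']],0.02)[0])
    for q in ['rack','rails','hood','reader','flag','rollers']:
        for r in bot.landmark_of(q,p)[:4]: print(q,'lm',np.round(r['location'],1),round(r['score'],2),onz(p,[r['location']],dict(rails=.006,hood=.052,flag=.138).get(q,0))[0])
E
```

```text
pics
scene [1.0475 0.2292 0.6577] 51.74885055114105 0.020308265487273464
rack box [309. 150.] 0.98 [ 0.282  -0.3282  0.02  ]
rack box [193. 288.] 0.81 [ 0.7859 -0.2332  0.02  ]
rack box [254. 248.] 0.72 [ 0.642  -0.2081  0.02  ]
reader box [466. 316.] 0.74 [0.5411 0.2063 0.02  ]
tip_box box [269. 188.] 0.88 [ 0.4729 -0.3108  0.02  ]
bottle box [260. 297.] 0.71 [ 0.7259 -0.1169  0.02  ]
tube_block box [176. 213.] 0.79 [ 0.6643 -0.4235  0.02  ]
rack lm [257.9 254.3] 0.96 [ 0.6374 -0.203   0.    ]
rack lm [198.2 292.2] 0.73 [ 0.7785 -0.2315  0.    ]
rack lm [313.4 161.7] 0.57 [ 0.2949 -0.304   0.    ]
rails lm [395.9 254.1] 0.83 [0.4699 0.0344 0.006 ]
hood lm [418.3 263.2] 0.9 [0.5063 0.0932 0.052 ]Traceback (most recent call last):
  File "<stdin>", line 8, in <module>
ValueError: it knows: bottle, hood, rack, rails, reader, rollers, tip_box, tube_block
```

View pics/scene1.png

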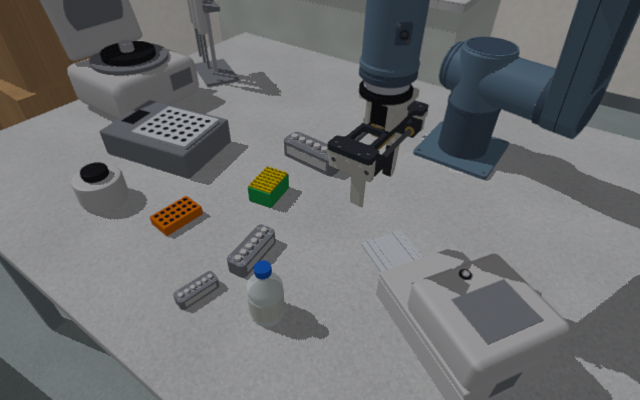

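```bash
python3 - <<'E'
from h import *
np.set_printoptions(precision=4,suppress=True)
P=[grab(n) for n in ['scene','side']];save(P[1],'side1.png')
L={}
for p in P:
    print('---')
    for q in ['rack','rails','hood','reader']:
        L.setdefault(q,[]).append(bot.landmark_of(q,p))
        for r in L[q][-1][:4]: print(q,'lm',np.round(r['location'],1),round(r['score'],2),onz(p,[r['location']],dict(rails=.006,hood=.052,flag=.138).get(q,0))[0])
    for q in ['rack','reader']:
        for r in bot.outline_of(q,p)[:3]:
            m=r['mask'].astype(np.uint8);print(q,'mask',m.sum(),np.round(r['location']),np.round(r['score'],2),np.round(cv2.minAreaRect(cv2.findNonZero(m))[1],1))
for q in ['rails','hood','reader']:
    if L[q][0] and L[q][1]: print(q,tri(P,[L[q][0][0]['location'],L[q][1][0]['location']]))
E
```

```text
---
rack lm [256.  252.8] 0.89 [ 0.6366 -0.209   0.    ]
rack lm [198.3 292.4] 0.69 [ 0.7787 -0.231   0.    ]
rack lm [312.2 160.7] 0.65 [ 0.293  -0.3094  0.    ]
rails lm [395.3 256.2] 0.75 [0.4759 0.0361 0.006 ]
hood lm [420.1 263.7] 0.92 [0.5054 0.0965 0.052 ]
reader lm [412.2 282. ] 0.59 [0.5118 0.0924 0.    ]
rack mask 1345 [310. 153.] 0.97 [62.5 28.4]
rack mask 951 [194. 287.] 0.86 [21.  47.7]
rack mask 1510 [255. 248.] 0.61 [28.6 60.3]
reader mask 21051 [467. 317.] 0.84 [207.7 144.6]
---
rack lm [441.1 258.3] 0.97 [ 0.7827 -0.2207  0.    ]
rack lm [376.2 269.3] 0.8 [ 0.6394 -0.2089  0.    ]
rack lm [208.7 355.5] 0.72 [ 0.2914 -0.3154  0.    ]
rails lm [266.8 214. ] 0.96 [0.4703 0.0382 0.006 ]
hood lm [274.8 185.5] 0.91 [0.5026 0.0826 0.052 ]
reader lm [277.9 199.8] 0.91 [0.5113 0.0971 0.    ]
rack mask 1610 [379. 260.] 0.96 [28.3 62.6]
rack mask 4156 [202. 350.] 0.66 [103.5  44.1]
rack mask 715 [444. 254.] 0.62 [18.7 42.6]
reader mask 7540 [283. 169.] 0.74 [ 80.3 127.5]
rails [0.4721 0.0367 0.005 ]
hood [0.5032 0.0944 0.0464]
reader [0.5116 0.0933 0.0015]
```

The scene picture shows the reader at lower right with deck and mouth at about (395,255). There are three racks, at (310,153), (255,248) and (194,287), plus the tip box, the bottle and the tube block. I'll view the side picture and fit box models to the rack masks to get their sizes.

View pics/side1.png

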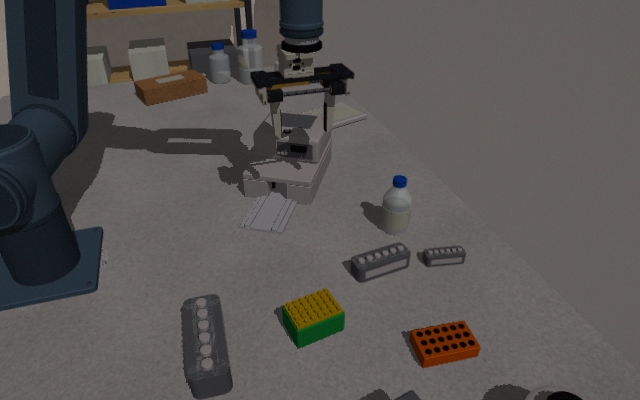

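```bash
cat > fit.py <<'E'
from h import *
from scipy.optimize import minimize
def box(x,y,z0,yaw,l,w,h,r=.010):
    c,s=np.cos(yaw),np.sin(yaw);P=[]
    a=[(sx*(l/2-r)+r*np.cos(t),sy*(w/2-r)+r*np.sin(t)) for sx in(-1,1) for sy in(-1,1) for t in np.arange(0,6.28,.5)]
    P=[(u,v,zz) for u,v in a for zz in(0,h)]
    b=[(u,v) for u in(-l/2+.012,l/2-.012) for v in(-.006,.006)]
    P+=[(u,v,h*1.176) for u,v in b]
    return np.array([(x+c*u-s*v,y+s*u+c*v,z0+q) for u,v,q in P])
def sil(p,X):
    S=4;m=np.zeros((400*1,640*1),np.uint8)
    h=cv2.convexHull(proj(p,X).astype(np.float32))
    cv2.fillPoly(m,[np.round(h*16).astype(np.int32)],255,lineType=cv2.LINE_AA,shift=4)
    return m/255.
def fit(ps,ms,x0,fixed=None):
    # x,y,yaw,scale dims l,w,h
    def f(v):
        d=fixed if fixed else v[3:6]
        X=box(v[0],v[1],0,v[2],*d);c=0
        for p,m in zip(ps,ms):
            s=sil(p,X);c+=np.abs(s-m).sum()/m.sum()
        return c
    step=np.array([.008,.008,.15,.01,.006,.005])[:len(x0)]
    S=np.vstack([x0]+[np.array(x0)+np.eye(len(x0))[i]*step[i] for i in range(len(x0))])
    return minimize(f,x0,method='Nelder-Mead',options=dict(initial_simplex=S,maxiter=500,xatol=1e-4,fatol=1e-4))
E
python3 - <<'E'
from fit import *
np.set_printoptions(precision=4,suppress=True)
P=[grab(n) for n in ['scene','side']]
M=[bot.outline_of('rack',p)[:5] for p in P]
for c in [(.64,-.208),(.78,-.228),(.292,-.312)]:
    ms=[min(m,key=lambda r:np.hypot(*(onz(p,[r['location']],.02)[0][:2]-c)))['mask'].astype(float) for p,m in zip(P,M)]
    best=min((fit(P,ms,[*c,y,.12,.044,.034]) for y in (0,.8,1.57,2.4)),key=lambda r:r.fun)
    b2=min((fit(P,ms,[*c,y],(.12,.044,.034)) for y in (0,.8,1.57,2.4)),key=lambda r:r.fun)
    print(c,best.fun,best.x,'| fixed',b2.fun,b2.x)
E
```

```text
(0.64, -0.208) 0.08206931673108897 [ 0.6467 -0.2097  0.1006  0.1188  0.0403  0.0354] | fixed 0.12016288840744996 [ 0.6459 -0.2098  3.2694]
(0.78, -0.228) 0.14683442972016664 [ 0.7804 -0.2296 -0.2288  0.0826  0.0249  0.0259] | fixed 2.253021167039455 [ 0.786  -0.2278  0.3322]
(0.292, -0.312) 2.0689058757902647 [ 0.311  -0.2825  1.5896  0.0899  0.02    0.0463] | fixed 2.741543167380919 [ 0.2965 -0.3186  1.5701]
```

The side picture shows the small rack at (444,254), the middle one at (380,260) and a large one at (205,345). The fit confirms that the one at (0.646,-0.210) is 119 x 40 x 35 mm, so that is the target. Next I'll check the bottle, the tool's yaw and the current wrist view.

```bash
python3 - <<'E'
from h import *
np.set_printoptions(precision=4,suppress=True)
P=[grab(n) for n in ['scene','side']]
for q in ['bottle','tip_box']:
    for p in P:
        r=bot.landmark_of(q,p)
        if r: print(q,r[0]['score'],onz(p,[r[0]['location']],0)[0])
p=grab('wrist');save(p,'w1.png');print(pose(bot.get_state()),p['T'],p['fov_y'],bot.get_state()['force'])
for q in ['rack','rails','hood','reader']:
    for r in bot.landmark_of(q,p)[:2]: print(q,np.round(r['location'],1),round(r['score'],2),onz(p,[r['location']],dict(rails=.006,hood=.052).get(q,0))[0])
E
```

```text
bottle 0.84 [ 0.7416 -0.0981  0.    ]
tip_box 0.86 [ 0.4709 -0.3053  0.    ]
[[-0.      1.     -0.      0.55  ]
 [ 1.      0.      0.      0.    ]
 [ 0.     -0.     -1.      0.2186]
 [ 0.      0.      0.      1.    ]] [[ 1.     -0.     -0.0006  0.5509]
 [-0.0002 -0.9535 -0.3015  0.0842]
 [-0.0005  0.3015 -0.9535  0.3843]
 [ 0.      0.      0.      1.    ]] 63.2535528867376 [-1.536  -0.6586 -0.2797]
rack [381.  320.3] 0.79 [ 0.6424 -0.2069  0.    ]
rails [250.9 141.7] 0.79 [0.476  0.0414 0.006 ]
hood [272.1  95. ] 0.85 [0.5084 0.0915 0.052 ]
reader [276.2  92.9] 0.63 [0.5064 0.0949 0.    ]
```

View pics/w1.png

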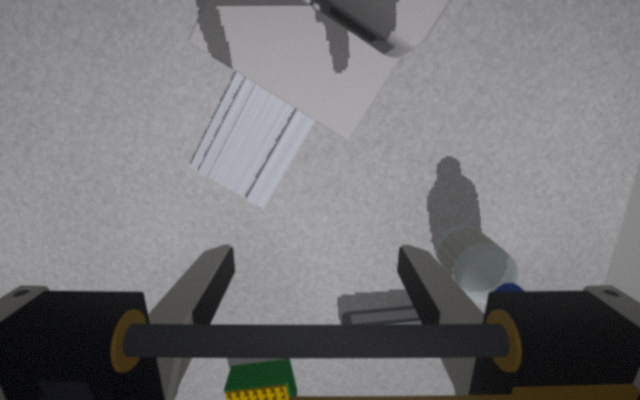

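The wrist view shows the deck with both rails, its corners at about (190,163), (264,208), (314,121) and (236,72), and the hood beyond it. I'll extract the rail edges for the reader's yaw and centre line.

```bash
python3 - <<'E'
from h import *
np.set_printoptions(precision=4,suppress=True)
p=grab('wrist')
g=cv2.cvtColor(p['frame'],cv2.COLOR_RGB2GRAY)
l=cv2.createLineSegmentDetector().detect(g)[0].reshape(-1,4)
th=np.radians(58);n=np.array([-np.sin(th),np.cos(th)]);t=np.array([np.cos(th),np.sin(th)])
for q in l:
    if q[0]>420 or q[1]>215: continue
    if np.hypot(q[2]-q[0],q[3]-q[1])<18: continue
    a=onz(p,[q[:2],q[2:]],.006)[:,:2];b=onz(p,[q[:2],q[2:]],.012)[:,:2];d=a[1]-a[0]
    print(np.round(q),'L%.3f yaw%.1f'%(np.hypot(*d),np.degrees(np.arctan2(d[1],d[0]))%180),'n@6 %.4f n@12 %.4f'%(a.mean(0)@n,b.mean(0)@n),'t',a@t)
c=np.array([.5075,.0935]);print('mouth n,t',c@n,c@t,'rails n,t',np.array([.4725,.038])@n,np.array([.4725,.038])@t)
E
```

```text
[388.  57. 322.  11.] L0.084 yaw148.1 n@6 -0.4211 n@12 -0.4211 t [0.4444 0.4443]
[297. 109. 246. 199.] L0.124 yaw58.7 n@6 -0.4092 n@12 -0.4094 t [0.3467 0.2229]
[347.  32. 349.  57.] L0.025 yaw96.8 n@6 -0.4202 n@12 -0.4202 t [0.4417 0.4223]
[396.   3. 395.  29.] L0.025 yaw92.3 n@6 -0.4470 n@12 -0.4466 t [0.4909 0.4705]
[254. 176. 294. 107.] L0.093 yaw58.3 n@6 -0.4043 n@12 -0.4046 t [0.2536 0.3462]
[312.   5. 217.   5.] L0.098 yaw179.9 n@6 -0.3261 n@12 -0.3276 t [0.4433 0.3914]
[228.  41. 232.  68.] L0.027 yaw95.8 n@6 -0.3182 n@12 -0.3198 t [0.3675 0.3459]
[333.  69. 328.  41.] L0.029 yaw102.4 n@6 -0.4100 n@12 -0.4102 t [0.4029 0.4234]
[231.  69. 211.  56.] L0.024 yaw148.2 n@6 -0.3135 n@12 -0.3153 t [0.3449 0.3448]
[237.  72. 191. 163.] L0.117 yaw58.8 n@6 -0.3330 n@12 -0.3344 t [0.3453 0.2285]
[205.  42. 197.  20.] L0.021 yaw106.6 n@6 -0.2812 n@12 -0.2835 t [0.354  0.3681]
[243. 196. 254. 179.] L0.025 yaw55.9 n@6 -0.4051 n@12 -0.4053 t [0.2255 0.2509]
[246.  77. 199. 170.] L0.121 yaw58.7 n@6 -0.3445 n@12 -0.3457 t [0.3459 0.2251]
[221. 117. 231. 101.] L0.022 yaw56.2 n@6 -0.3403 n@12 -0.3416 t [0.2936 0.3151]
[202. 155. 221. 119.] L0.047 yaw58.0 n@6 -0.3406 n@12 -0.3419 t [0.2441 0.2912]
[231.  97. 242.  78.] L0.025 yaw55.3 n@6 -0.3400 n@12 -0.3413 t [0.3187 0.3432]
[210. 117. 228.  81.] L0.045 yaw58.9 n@6 -0.3289 n@12 -0.3304 t [0.2876 0.3323]
[200. 137. 209. 120.] L0.022 yaw56.8 n@6 -0.3294 n@12 -0.3309 t [0.2608 0.2831]
[255.  86. 216. 162.] L0.098 yaw58.9 n@6 -0.3571 n@12 -0.3582 t [0.343  0.2447]
[330.   3. 384.  39.] L0.066 yaw149.4 n@6 -0.4160 n@12 -0.4161 t [0.4552 0.4568]
[296. 150. 314. 122.] L0.038 yaw57.8 n@6 -0.4316 n@12 -0.4315 t [0.3065 0.3448]
[264. 205. 274. 188.] L0.026 yaw58.4 n@6 -0.4324 n@12 -0.4322 t [0.228  0.2537]
mouth n,t -0.38083695759358144 0.3482265235889773 rails n,t -0.3805657933930494 0.2826126800041335
```

Reader: yaw is about 58.5°, the rails point is about (0.4756, 0.0383) and the mouth about (0.508, 0.092). Now I'll move over the rack and turn.

play_rows([
  [-0.1,0.02,0,0,0,-0.1,1],
  [-0.2,0.04,0,0,0,-0.2,1],
  [-0.3,0.06,0,0,0,-0.3,1],
  [-0.4,0.08,0,0,0,-0.4,1],
  [-0.5,0.1,0,0,0,-0.5,1],
  [-0.6,0.12,0,0,0,-0.6,1],
  [-0.7,0.14,0,0,0,-0.7,1],
  [-0.8,0.17,0,0,0,-0.8,1],
  [-0.85,0.2,0,0,0,-0.9,1],
  [-0.85,0.2,0,0,0,-1,1],
  [-0.85,0.2,0,0,0,-1,1],
])

```text
time_s: 3.38
tool_pos: [0.6, -0.2127, 0.2184]
tcp_rot: [0.036, 0.999, 0.0, -0.0]
force: [-0.3, 0.5, 0.0]
grip_width: 0.999
grip_force: 0.0
```

```bash
python3 - <<'E'
from fit import *
np.set_printoptions(precision=4,suppress=True)
s=bot.get_state();print(s['time_s'],s['q'],s['tool_pos'],s['force']);print(pose(s)[:3,:3])
P=[grab(n) for n in ['wrist','scene','side']];save(P[0],'w2.png')
ms=[]
for p in P:
    m=bot.outline_of('rack',p)
    r=min(m,key=lambda r:np.hypot(*(onz(p,[r['location']],.02)[0][:2]-(.646,-.21))));print(r['score'],r['mask'].sum(),onz(p,[r['location']],.02)[0]);ms.append(r['mask'].astype(float))
    for r in bot.landmark_of('rack',p)[:3]:print('lm',r['score'],onz(p,[r['location']],0)[0])
for i in ([0],[0,1,2]):
    r=fit([P[k] for k in i],[ms[k] for k in i],[.646,-.21,.1],(.12,.044,.034));print(i,r.fun,r.x)
E
```

```text
3.375 [-0.5156  0.4152  1.3112  0.0001  1.4157 -2.014 ] [ 0.6    -0.2127  0.2184] [-0.2523  0.459   0.0277]
[[-0.9974  0.0724 -0.0003]
 [ 0.0724  0.9974  0.0002]
 [ 0.0004  0.0002 -1.    ]]
0.72 3848 [ 0.6444 -0.2137  0.02  ]
lm 0.98 [ 0.6484 -0.2114  0.    ]
lm 0.91 [ 0.7805 -0.2271  0.    ]
0.67 1466 [ 0.6509 -0.1977  0.02  ]
lm 0.81 [ 0.6333 -0.2103  0.    ]
lm 0.69 [ 0.7837 -0.2328  0.    ]
lm 0.67 [ 0.296  -0.3039  0.    ]
0.82 1562 [ 0.641  -0.2089  0.02  ]
lm 0.85 [ 0.7807 -0.2257  0.    ]
lm 0.76 [ 0.29   -0.3137  0.    ]
lm 0.7 [ 0.6396 -0.2099  0.    ]
[0] 0.051927153397741635 [ 0.6474 -0.2087  0.1164]
[0, 1, 2] 0.21208910600327313 [ 0.6467 -0.2092  0.121 ]
```

View pics/w2.png

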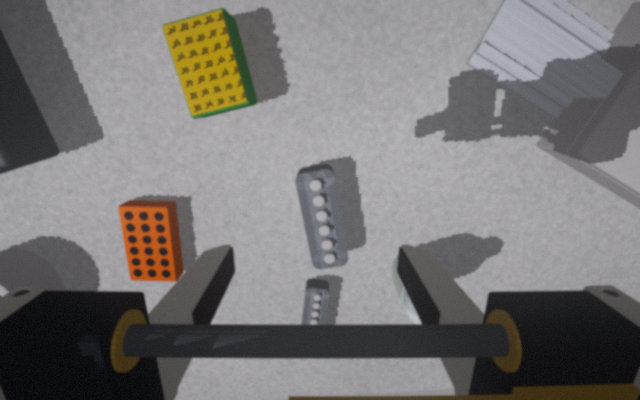

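The wrist picture shows the middle rack whole at about (323,217), clear of the fingers' path. The fit gives (0.647, -0.209) and yaw 6.8°. I'll descend to a grip point 30 mm behind its centre.

play_rows([
  [-0.02,0,0.1,0,0,-0.03,1],
  [-0.04,0,0.2,0,0,-0.06,1],
  [-0.06,0,0.3,0,0,-0.09,1],
  [-0.069,0.006,0.4,0,0,-0.127,1],
  [-0.069,0.006,0.5,0,0,-0.127,1],
  [-0.069,0.006,0.6,0,0,-0.127,1],
  [-0.069,0.006,0.7,0,0,-0.127,1],
  [-0.069,0.006,0.77,0,0,-0.127,1],
  [-0.069,0.006,0.81,0,0,-0.127,1],
  [-0.069,0.006,0.83,0,0,-0.127,1],
  [-0.069,0.006,0.83,0,0,-0.127,1],
])

```text
time_s: 5.2
tool_pos: [0.6176, -0.2123, 0.0114]
tcp_rot: [-0.06, 0.998, -0.0, 0.0]
force: [0.7, 0.9, 0.7]
grip_width: 0.999
grip_force: 0.0
```

play_rows([
  [0,0,0,0,0,0,0.7],
  [0,0,0,0,0,0,0.5],
  [0,0,0,0,0,0,0.3],
  [0,0,0,0,0,0,0.3],
  [0,0,0,0,0,0,0.3],
  [0,0,0,0,0,0,0.3],
  [0,0,0,0,0,0,0.3],
])

```text
time_s: 6.08
tool_pos: [0.6172, -0.2121, 0.0111]
tcp_rot: [-0.06, 0.998, 0.0, -0.0]
force: [-0.6, 1.0, 0.4]
grip_width: 0.471
grip_force: 30.0
```

The grip holds at 44 mm width. Lift, then carry to above the rails.

play_rows([
  [0,0,-0.05,0,0,0,0.3],
  [0,0,-0.13,0,0,0,0.3],
  [0,0,-0.21,0,0,0,0.3],
  [0,0,-0.3,0,0,0,0.3],
  [0,0,-0.36,0,0,0,0.3],
  [0,0,-0.4,0,0,0,0.3],
])

```text
time_s: 6.82
tool_pos: [0.6174, -0.2123, 0.1121]
tcp_rot: [-0.06, 0.998, -0.0, 0.0]
force: [0.5, 1.1, -2.9]
grip_width: 0.472
grip_force: 30.0
```

play_rows([
  [0.02,0.05,0,0,0,-0.03,0.3],
  [0.07,0.14,0,0,0,-0.08,0.3],
  [0.13,0.24,0,0,0,-0.14,0.3],
  [0.19,0.35,0,0,0,-0.2,0.3],
  [0.25,0.46,0,0,0,-0.27,0.3],
  [0.31,0.57,0,0,0,-0.34,0.3],
  [0.37,0.68,0,0,0,-0.41,0.3],
  [0.42,0.78,0,0,0,-0.48,0.3],
  [0.47,0.87,0,0,0,-0.54,0.3],
  [0.51,0.94,0,0,0,-0.58,0.3],
  [0.521,0.963,0,0,0,-0.601,0.3],
  [0.521,0.963,0,0,0,-0.601,0.3],
])

```text
time_s: 8.32
tool_pos: [0.4594, 0.0114, 0.1112]
tcp_rot: [-0.489, 0.872, -0.0, 0.0]
force: [0.2, -0.6, -3.7]
grip_width: 0.474
grip_force: 30.0
```

```bash
python3 - <<'E'
from fit import *
np.set_printoptions(precision=4,suppress=True)
s=bot.get_state();T=pose(s);print(s['time_s'],s['q'],s['force'],s['ft_torque'],s['grip_width'],s['tool_pos']);print(T[:3,:3])
p=grab('wrist')
l=cv2.createLineSegmentDetector().detect(cv2.cvtColor(p['frame'],cv2.COLOR_RGB2GRAY))[0].reshape(-1,4)
im=p['frame'][:,:,::-1].copy()
# predicted rack at tool pose + reader rails
def wp(x,y,z,o,th): return [o[0]+x*np.cos(th)-y*np.sin(th),o[1]+x*np.sin(th)+y*np.cos(th),z]
th=np.radians(58.5);o=(.5083,.0916)
for y in(-.05,-.026,.026,.05):
    a=proj(p,[wp(-.125,y,.012 if abs(y)<.04 else .006,o,th),wp(0,y,.012 if abs(y)<.04 else .006,o,th)]);cv2.line(im,*[tuple(int(v) for v in q) for q in a],(0,0,255),1)
z0=s['tool_pos'][2]-.0111
for sy in(-.022,.022):
    a=proj(p,[wp(-.03,sy,z0+.034,s['tool_pos'],th),wp(.09,sy,z0+.034,s['tool_pos'],th)]);cv2.line(im,*[tuple(int(v) for v in q) for q in a],(0,255,0),1)
cv2.imwrite('pics/w3.png',im)
nn=np.array([-np.sin(th),np.cos(th)]);tt=np.array([np.cos(th),np.sin(th)])
for q in l:
    if np.hypot(q[2]-q[0],q[3]-q[1])<25: continue
    for z in (.006,.012,z0+.034):
        a=onz(p,[q[:2],q[2:]],z)[:,:2]-o;d=a[1]-a[0];y=np.degrees(np.arctan2(d[1],d[0]))%180
        if abs(y-58.5)<4: print(np.round(q),'z%.3f yaw%.1f'%(z,y),'n %.4f'%(a.mean(0)@nn),'t',a@tt)
E
```

```text
8.325 [-0.2186  0.2045  1.8954 -0.0002  1.0413 -2.8111] [ 0.2253 -0.6498 -3.6519] [0.0949 0.0668 0.0271] 0.4741667570592296 [0.4594 0.0114 0.1112]
[[-0.5218 -0.853   0.0004]
 [-0.853   0.5218 -0.0003]
 [ 0.     -0.0005 -1.    ]]
[103. 399.  87. 343.] z0.006 yaw58.4 n -0.2373 t [0.1326 0.0569]
[103. 399.  87. 343.] z0.012 yaw58.4 n -0.2320 t [0.1257 0.0517]
[103. 399.  87. 343.] z0.134 yaw58.4 n -0.1257 t [-0.0147 -0.0545]
[544. 341. 532. 385.] z0.006 yaw58.9 n 0.2351 t [0.0549 0.1135]
[544. 341. 532. 385.] z0.012 yaw58.9 n 0.2298 t [0.0497 0.107 ]
[544. 341. 532. 385.] z0.134 yaw58.9 n 0.1233 t [-0.0556 -0.0247]
[355. 358. 353. 396.] z0.006 yaw58.2 n 0.0400 t [0.0737 0.1249]
[355. 358. 353. 396.] z0.012 yaw58.2 n 0.0391 t [0.0681 0.1182]
[355. 358. 353. 396.] z0.134 yaw58.2 n 0.0205 t [-0.0457 -0.0187]
[277. 397. 276. 358.] z0.006 yaw58.3 n -0.0427 t [0.1267 0.0738]
[277. 397. 276. 358.] z0.012 yaw58.3 n -0.0418 t [0.1199 0.0682]
[277. 397. 276. 358.] z0.134 yaw58.3 n -0.0231 t [-0.0178 -0.0457]
[231. 292. 234. 321.] z0.006 yaw59.5 n -0.0824 t [-0.005   0.0275]
[231. 292. 234. 321.] 
[... 1589 characters left out ...]
.012 yaw56.2 n 0.0406 t [-0.1044 -0.0816]
[366. 194. 363. 219.] z0.134 yaw56.2 n 0.0213 t [-0.1386 -0.1264]
[359. 294. 360. 263.] z0.006 yaw60.7 n 0.0403 t [-0.0028 -0.0363]
[359. 294. 360. 263.] z0.012 yaw60.7 n 0.0393 t [-0.0067 -0.0394]
[359. 294. 360. 263.] z0.134 yaw60.7 n 0.0206 t [-0.086  -0.1036]
[379. 172. 377. 206.] z0.006 yaw58.4 n 0.0529 t [-0.1224 -0.0923]
[379. 172. 377. 206.] z0.012 yaw58.4 n 0.0517 t [-0.1236 -0.0942]
[379. 172. 377. 206.] z0.134 yaw58.4 n 0.0273 t [-0.149  -0.1332]
[237. 357. 241. 393.] z0.006 yaw58.6 n -0.0826 t [0.0723 0.1219]
[237. 357. 241. 393.] z0.012 yaw58.6 n -0.0808 t [0.0667 0.1152]
[237. 357. 241. 393.] z0.134 yaw58.6 n -0.0441 t [-0.0464 -0.0203]
```

View pics/w3.png

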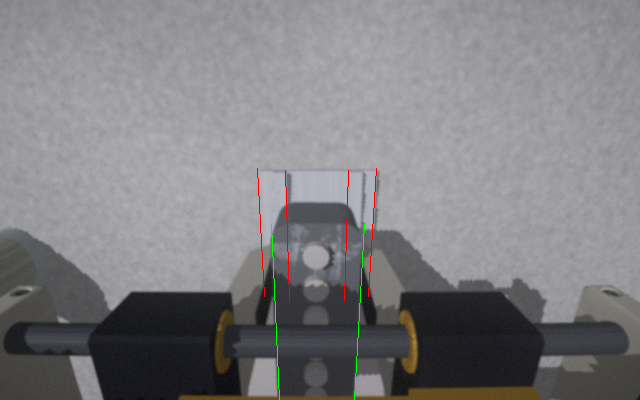

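The overlay shows the rack (green, centre column 316) lined up over the rails (red), and the deck's edges match within about 1 mm. Lower it between the rails.

play_rows([
  [0,0,0.06,0,0,0,0.3],
  [0,0,0.13,0,0,0,0.3],
  [0,0,0.2,0,0,0,0.3],
  [0,0,0.26,0,0,0,0.3],
  [0,0,0.31,0,0,0,0.3],
  [0,0,0.34,0,0,0,0.3],
  [0,0,0.355,0,0,0,0.3],
  [0,0,0.365,0,0,0,0.3],
  [0,0,0.37,0,0,0,0.3],
])

```text
time_s: 9.5
tool_pos: [0.4595, 0.0112, 0.0188]
tcp_rot: [-0.489, 0.872, -0.0, 0.0]
force: [0.3, -0.6, -3.7]
grip_width: 0.473
grip_force: 30.0
```

play_rows([
  [0,0,0.003,0,0,0,0.3],
  [0,0,0.006,0,0,0,0.3],
  [0,0,0.006,0,0,0,0.3],
])

```text
time_s: 9.88
tool_pos: [0.4593, 0.0113, 0.0172]
tcp_rot: [-0.489, 0.872, -0.0, 0.0]
force: [0.5, -0.1, -3.5]
grip_width: 0.473
grip_force: 30.0
```

play_rows([
  [0,0,0.003,0,0,0,0.3],
  [0,0,0.006,0,0,0,0.3],
  [0,0,0.006,0,0,0,0.3],
])

```text
time_s: 10.25
tool_pos: [0.4594, 0.0113, 0.0171]
tcp_rot: [-0.489, 0.872, -0.0, 0.0]
force: [-5.1, 0.4, 14.2]
grip_width: 0.467
grip_force: 30.0
```

Contact with the deck. Release so it sits flat, then check.

play_rows([
  [0,0,-0.006,0,0,0,0.5],
  [0,0,-0.006,0,0,0,0.65],
  [0,0,-0.006,0,0,0,0.65],
  [0,0,-0.006,0,0,0,0.65],
])

```text
time_s: 10.75
tool_pos: [0.4592, 0.0113, 0.017]
tcp_rot: [-0.489, 0.872, 0.0, -0.0]
force: [-0.1, -0.0, 0.2]
grip_width: 0.651
grip_force: 0.0
```

```bash
python3 - <<'E'
from h import *
np.set_printoptions(precision=4,suppress=True)
s=bot.get_state();print(s['time_s'],s['force'],s['grip_width'],s['tool_pos'])
P=[grab('side'),grab('scene'),grab('wrist')]
c=np.vstack([cv2.resize(P[0]['frame'][150:250,200:340],None,fx=4,fy=4,interpolation=3)[:300,:480],cv2.resize(P[1]['frame'][200:310,340:480],None,fx=3.43,fy=2.7,interpolation=3)[:297,:480]])
w=cv2.resize(P[2]['frame'][130:360,200:440],(320,300))
o=np.zeros((597,800,3),np.uint8);o[:c.shape[0],:480]=c;o[:300,480:]=w;cv2.imwrite('pics/c4.png',o[:,:,::-1])
E
```

```text
10.75 [-0.0623 -0.0376  0.1778] 0.6505136371816143 [0.4592 0.0113 0.017 ]
```

View pics/c4.png

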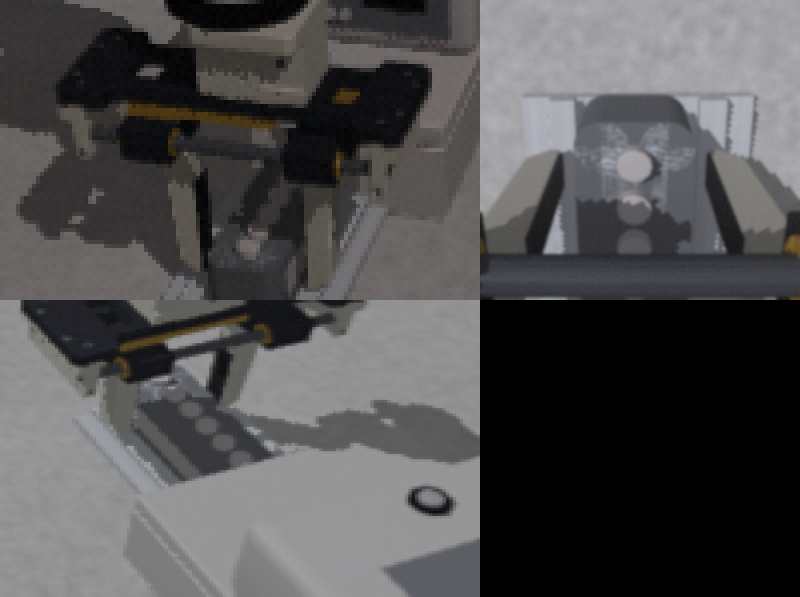

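The crops show the rack flat and square between the rails, with its rear end near the deck's front edge and the pin's ring visible at scene (465,273). Regrip and slide in.

play_rows([
  [0,0,0,0,0,0,0.4],
  [0,0,0,0,0,0,0.3],
  [0,0,0,0,0,0,0.3],
  [-0.01,0,0,0,0,0,0.3],
  [-0.03,0,0,0,0,0,0.3],
  [-0.05,0,0,0,0,0,0.3],
  [-0.07,0,0,0,0,0,0.3],
  [-0.09,0,0,0,0,0,0.3],
  [-0.1,0,0,0,0,0,0.3],
  [-0.1,0,0,0,0,0,0.3],
])

```text
time_s: 12.15
tool_pos: [0.4725, 0.0331, 0.0171]
tcp_rot: [-0.489, 0.872, 0.0, 0.0]
force: [1.5, 1.1, -0.3]
grip_width: 0.468
grip_force: 30.0
```

play_rows([
  [-0.01,0,0,0,0,0,0.3],
  [-0.02,0,0,0,0,0,0.3],
  [-0.03,0,0,0,0,0,0.3],
  [-0.03,0,0,0,0,0,0.3],
])

```text
time_s: 12.65
tool_pos: [0.4764, 0.0393, 0.0171]
tcp_rot: [-0.489, 0.872, 0.0, 0.0]
force: [0.6, 0.8, -1.8]
grip_width: 0.466
grip_force: 30.0
```

play_rows([
  [-0.01,0,0,0,0,0,0.3],
  [-0.02,0,0,0,0,0,0.3],
  [-0.03,0,0,0,0,0,0.3],
  [-0.03,0,0,0,0,0,0.3],
])

```text
time_s: 13.15
tool_pos: [0.4803, 0.0458, 0.0171]
tcp_rot: [-0.489, 0.872, 0.0, 0.0]
force: [1.0, 1.0, -0.7]
grip_width: 0.471
grip_force: 30.0
```

play_rows([
  [-0.01,0,0,0,0,0,0.3],
  [-0.02,0,0,0,0,0,0.3],
  [-0.03,0,0,0,0,0,0.3],
  [-0.03,0,0,0,0,0,0.3],
])

```text
time_s: 13.65
tool_pos: [0.4822, 0.0509, 0.0171]
tcp_rot: [-0.489, 0.872, 0.0, -0.002]
force: [-6.6, -7.4, 5.9]
grip_width: 0.476
grip_force: 30.0
```

play_rows([
  [-0.01,0,0,0,0,0,0.3],
  [-0.02,0,0,0,0,0,0.3],
  [-0.02,0,0,0,0,0,0.3],
])

```text
time_s: 14.02
tool_pos: [0.4855, 0.0554, 0.0172]
tcp_rot: [-0.489, 0.872, 0.0, -0.001]
force: [-4.4, -4.9, 2.5]
grip_width: 0.473
grip_force: 30.0
```

play_rows([
  [-0.01,0,0,0,0,0,0.3],
  [-0.02,0,0,0,0,0,0.3],
  [-0.02,0,0,0,0,0,0.3],
])

```text
time_s: 14.4
tool_pos: [0.489, 0.0605, 0.0171]
tcp_rot: [-0.489, 0.872, 0.0, -0.0]
force: [-3.7, -0.9, 1.4]
grip_width: 0.468
grip_force: 30.0
```

The rollers are passed at about 10 N. Continue gently; the backstop can come from here on.

play_rows([
  [-0.01,0,0,0,0,0,0.3],
  [-0.02,0,0,0,0,0,0.3],
  [-0.03,0,0,0,0,0,0.3],
  [-0.03,0,0,0,0,0,0.3],
])

```text
time_s: 14.9
tool_pos: [0.4934, 0.0671, 0.0171]
tcp_rot: [-0.489, 0.872, 0.0, 0.0]
force: [-1.1, -0.5, 1.5]
grip_width: 0.47
grip_force: 30.0
```

play_rows([
  [-0.005,0,0,0,0,0,0.3],
  [-0.01,0,0,0,0,0,0.3],
  [-0.01,0,0,0,0,0,0.3],
])

```text
time_s: 15.28
tool_pos: [0.4945, 0.0689, 0.0171]
tcp_rot: [-0.489, 0.872, 0.0, -0.0]
force: [-2.2, -1.3, 1.0]
grip_width: 0.471
grip_force: 30.0
```

play_rows([
  [-0.005,0,0,0,0,0,0.3],
  [-0.01,0,0,0,0,0,0.3],
  [-0.01,0,0,0,0,0,0.3],
])

```text
time_s: 15.65
tool_pos: [0.4958, 0.0711, 0.0171]
tcp_rot: [-0.489, 0.872, 0.0, -0.0]
force: [-3.2, -2.8, 2.0]
grip_width: 0.47
grip_force: 30.0
```

```bash
python3 - <<'E'
from h import *
s=bot.get_state();print(s['time_s'],s['force'],s['tool_pos'],'t',(s['tool_pos'][:2]-np.array([.5083,.0916]))@[.5225,.8526])
p=grab('scene');cv2.imwrite('pics/s5.png',cv2.resize(p['frame'][190:330,350:520],None,fx=4,fy=4,interpolation=3)[:,:,::-1])
E
```

```text
15.65 [-3.21061367 -2.78901328  2.03960672] [0.49577409 0.07108859 0.01711844] t -0.024032819848472043
```

View pics/s5.png

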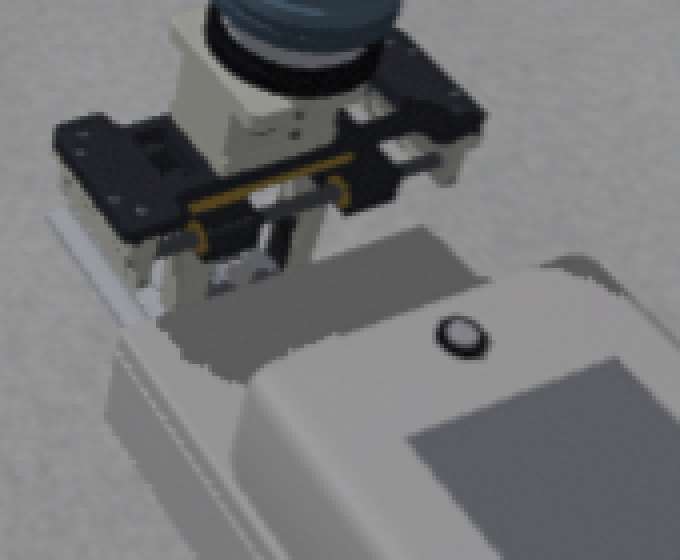

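The pin is still flush at crop (462,335). Keep going.

play_rows([
  [-0.005,0,0,0,0,0,0.3],
  [-0.01,0,0,0,0,0,0.3],
  [-0.01,0,0,0,0,0,0.3],
])

```text
time_s: 16.08
tool_pos: [0.4971, 0.0732, 0.0171]
tcp_rot: [-0.489, 0.872, 0.0, -0.0]
force: [-2.8, -1.5, 1.5]
grip_width: 0.471
grip_force: 30.0
```

play_rows([
  [-0.005,0,0,0,0,0,0.3],
  [-0.01,0,0,0,0,0,0.3],
  [-0.01,0,0,0,0,0,0.3],
])

```text
time_s: 16.45
tool_pos: [0.4984, 0.0754, 0.0171]
tcp_rot: [-0.489, 0.872, 0.0, -0.0]
force: [-4.0, -1.8, 2.5]
grip_width: 0.472
grip_force: 30.0
```

play_rows([
  [-0.005,0,0,0,0,0,0.3],
  [-0.01,0,0,0,0,0,0.3],
  [-0.01,0,0,0,0,0,0.3],
])

```text
time_s: 16.82
tool_pos: [0.4997, 0.0775, 0.0171]
tcp_rot: [-0.489, 0.872, 0.0, -0.0]
force: [-3.8, -2.4, 3.4]
grip_width: 0.472
grip_force: 30.0
```

The fingers are 9 mm from the mouth. Release, back off behind the rack, close, and push from the rear end.

play_rows([
  [0,0,0,0,0,0,0.5],
  [0,0,0,0,0,0,0.6],
  [0,0,0,0,0,0,0.65],
  [0.05,0,0,0,0,0,0.65],
  [0.1,0,0,0,0,0,0.65],
  [0.16,0,0,0,0,0,0.65],
  [0.216,0,0,0,0,0,0.65],
  [0.216,0,0,0,0,0,0.3],
  [0.216,0,0,0,0,0,0],
  [0.216,0,0,0,0,0,0],
  [0.216,0,0,0,0,0,0],
  [0.216,0,0,0,0,0,0],
])

```text
time_s: 18.32
tool_pos: [0.4716, 0.0315, 0.0171]
tcp_rot: [-0.489, 0.872, 0.0, -0.0]
force: [0.6, 0.0, 0.4]
grip_width: 0.162
grip_force: 0.0
```

```bash
python3 - <<'E'
from h import *
s=bot.get_state();print(s['time_s'],s['force'],s['grip_width'],s['tool_pos'],'t',(s['tool_pos'][:2]-np.array([.5083,.0916]))@[.5225,.8526])
p=grab('wrist');q=grab('scene');o=np.zeros((600,800,3),np.uint8)
o[:330,:]=cv2.resize(p['frame'][150:300,140:504],(800,330));o[330:600,:400]=cv2.resize(q['frame'][210:310,350:498],(400,270),interpolation=3)
cv2.imwrite('pics/w6.png',o[:,:,::-1])
E
```

```text
18.325 [0.62312407 0.02997239 0.42922129] 0.1616262818845938 [0.47158552 0.03154965 0.01711891] t -0.07038224574159943
```

View pics/w6.png

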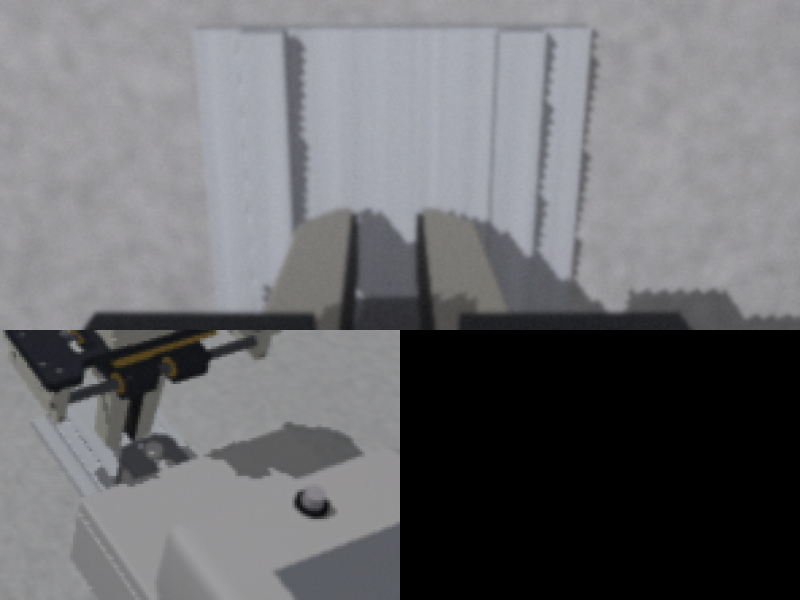

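The wrist view shows the fingers behind the rack. The scene crop shows the pin now partly up, top at crop (313,492) over its ring at (313,505), so home is a few mm ahead. Close and approach gently.

play_rows([
  [0,0,0,0,0,0,0],
  [0,0,0,0,0,0,0],
  [-0.02,0,0,0,0,0,0],
  [-0.04,0,0,0,0,0,0],
  [-0.05,0,0,0,0,0,0],
  [-0.056,0,0,0,0,0,0],
  [-0.06,0,0,0,0,0,0],
  [-0.06,0,0,0,0,0,0],
])

```text
time_s: 19.42
tool_pos: [0.479, 0.0439, 0.0171]
tcp_rot: [-0.489, 0.872, 0.0, -0.0]
force: [-1.3, -3.0, 1.7]
grip_width: 0.003
grip_force: 1.3
```

```bash
cat > pin.py <<'E'
from h import *
s=bot.get_state();print(s['time_s'],s['force'],s['grip_width'],s['tool_pos'],'t',(s['tool_pos'][:2]-np.array([.5083,.0916]))@[.5225,.8526])
q=grab('scene');b=np.array([.5083,.0916])+.105*np.array([.5225,.8526])
for h in (0,.01,.02): print(h,proj(q,[[*b,.138+h]]))
ref=cv2.imread('pics/scene1.png')[:,:,::-1].astype(int)
m=(np.abs(q['frame'].astype(int)-ref).sum(2)>60)[240:285,450:482];ys,xs=np.nonzero(m);print('changed rows',ys.min()+240 if len(ys) else None,ys.max()+240 if len(ys) else None,len(ys))
import sys
cv2.imwrite('pics/'+sys.argv[1],cv2.resize(q['frame'][230:295,430:510],None,fx=8,fy=8,interpolation=3)[:,:,::-1])
E
python3 pin.py p7.png
```

```text
19.425 [-1.25939766 -2.99211719  1.67127033] 0.002703653718229244 [0.47902545 0.04392486 0.01710697] t -0.055943777719131726
0 [[463.78080286 275.0560189 ]]
0.01 [[465.33919921 270.99982782]]
0.02 [[466.92991027 266.86171789]]
changed rows 246 284 721
```

play_rows([
  [-0.004,0,0,0,0,0,0],
  [-0.008,0,0,0,0,0,0],
  [-0.008,0,0,0,0,0,0],
])

```text
time_s: 19.85
tool_pos: [0.4803, 0.0459, 0.0171]
tcp_rot: [-0.489, 0.872, 0.0, -0.0]
force: [-3.0, -3.3, 1.8]
grip_width: 0.009
grip_force: 1.6
```

play_rows([
  [-0.004,0,0,0,0,0,0],
  [-0.004,0,0,0,0,0,0],
])

```text
time_s: 20.1
tool_pos: [0.4809, 0.0468, 0.0171]
tcp_rot: [-0.489, 0.872, 0.0, 0.0]
force: [-1.7, -2.1, 1.4]
grip_width: 0.007
grip_force: 1.4
```

play_rows([
  [-0.004,0,0,0,0,0,0],
  [-0.004,0,0,0,0,0,0],
])

```text
time_s: 20.35
tool_pos: [0.4815, 0.0476, 0.0171]
tcp_rot: [-0.489, 0.872, 0.0, 0.0]
force: [-2.2, -1.9, 1.4]
grip_width: 0.005
grip_force: 1.2
```

play_rows([
  [-0.004,0,0,0,0,0,0],
  [-0.004,0,0,0,0,0,0],
])

```text
time_s: 20.6
tool_pos: [0.482, 0.0485, 0.0171]
tcp_rot: [-0.489, 0.872, 0.0, 0.0]
force: [-1.8, -2.0, 0.4]
grip_width: 0.005
grip_force: 1.2
```

```bash
python3 pin.py p8.png; python3 -c "
import cv2,numpy as np
cv2.imwrite('pics/p78.png',cv2.resize(np.hstack([cv2.imread('pics/p7.png'),cv2.imread('pics/p8.png')]),(800,325)))"
```

```text
20.6 [-1.81535125 -2.02768281  0.42647866] 0.0047255481077796676 [0.48204001 0.04849825 0.01711906] t -0.05046939344599726
0 [[463.78080286 275.0560189 ]]
0.01 [[465.33919921 270.99982782]]
0.02 [[466.92991027 266.86171789]]
changed rows 246 284 720
```

View pics/p78.png

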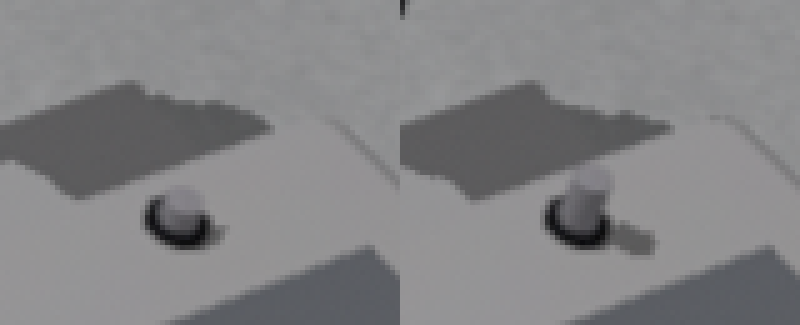

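Left, the pin top is at (182,197). Right, it is at (191,180), which is about 17–18 mm up, so roughly 1 mm remains. I'll take 0.5 mm steps until the force rises.

play_rows([
  [-0.002,0,0,0,0,0,0],
  [-0.002,0,0,0,0,0,0],
])

```text
time_s: 20.9
tool_pos: [0.4822, 0.0488, 0.0171]
tcp_rot: [-0.489, 0.872, 0.0, 0.0]
force: [-2.5, -2.1, 0.6]
grip_width: 0.006
grip_force: 1.2
```

play_rows([
  [-0.002,0,0,0,0,0,0],
  [-0.002,0,0,0,0,0,0],
])

```text
time_s: 21.15
tool_pos: [0.4824, 0.0492, 0.0171]
tcp_rot: [-0.489, 0.872, 0.0, -0.0]
force: [-2.1, -1.7, -0.1]
grip_width: 0.005
grip_force: 1.5
```

play_rows([
  [-0.002,0,0,0,0,0,0],
  [-0.002,0,0,0,0,0,0],
])

```text
time_s: 21.4
tool_pos: [0.4824, 0.0493, 0.0171]
tcp_rot: [-0.489, 0.872, -0.0, -0.0]
force: [-2.0, -4.3, 1.7]
grip_width: 0.008
grip_force: 2.7
```

play_rows([
  [-0.002,0,0,0,0,0,0],
  [-0.002,0,0,0,0,0,0],
])

```text
time_s: 21.65
tool_pos: [0.4824, 0.0493, 0.0171]
tcp_rot: [-0.489, 0.872, -0.0, -0.001]
force: [-4.7, -7.1, 2.5]
grip_width: 0.004
grip_force: 3.9
```

The tool has stopped and the force rises with each step, so this is the backstop. One more small press (well under 30 N), then back off and lift.

play_rows([
  [-0.002,0,0,0,0,0,0],
  [-0.002,0,0,0,0,0,0],
])

```text
time_s: 21.9
tool_pos: [0.4824, 0.0493, 0.0171]
tcp_rot: [-0.489, 0.872, -0.0, -0.001]
force: [-4.5, -8.1, 3.2]
grip_width: 0.006
grip_force: 5.1
```

play_rows([
  [0.01,0,0,0,0,0,0],
  [0.03,0,0,0,0,0,0],
  [0.07,0,-0.02,0,0,0,0],
  [0.12,0,-0.1,0,0,0,0],
  [0.16,0,-0.2,0,0,0,0],
  [0.2,0,-0.3,0,0,0,0],
  [0.2,0,-0.4,0,0,0,0],
  [0.2,0,-0.5,0,0,0,0],
  [0.2,0,-0.5,0,0,0,0],
])

```text
time_s: 23.02
tool_pos: [0.4585, 0.0073, 0.1441]
tcp_rot: [-0.489, 0.873, -0.002, 0.002]
force: [-0.2, -0.3, -0.1]
grip_width: 0.005
grip_force: 0.0
```

```bash
python3 pin.py p9.png; python3 - <<'E'
from h import *
P=[grab('scene'),grab('side')]
a=cv2.resize(P[0]['frame'][205:305,350:510],(640,400),interpolation=3);b=cv2.resize(P[1]['frame'][100:270,220:470],(294,200))
o=np.zeros((600,640,3),np.uint8);o[:400]=a;o[400:,:294]=b;o[400:,320:]=cv2.resize(P[0]['frame'],(320,200));cv2.imwrite('pics/end.png',o[:,:,::-1])
E
```

```text
23.025 [-0.20595916 -0.32607347 -0.13167544] 0.004531123877853333 [0.45846844 0.00727428 0.14406712] t -0.09793309713655848
0 [[463.78080286 275.0560189 ]]
0.01 [[465.33919921 270.99982782]]
0.02 [[466.92991027 266.86171789]]
changed rows 246 284 629
```

View pics/end.png

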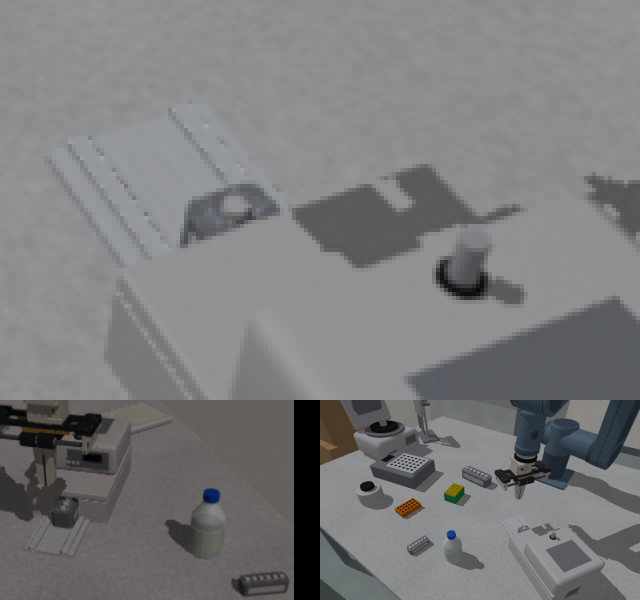

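The pin stands at about (468,265), where 20 mm of rise should put it. The rack's end sticks out of the mouth, the robot is clear, and the bystanders are where they started.

```bash
python3 -c "
from plant import bot
print(bot.finish_job())"
```

```text
the job is handed in; nothing more can be done
None
```

I handed the job in at about 23 s: the middle-sized rack is home against the backstop, the pin is up about 20 mm as seen by the camera, the final push peaked near 10 N, and the rack is released with the bystanders where they were.

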